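Set out the angle-grinder parts: disc springs on the arbor, the rest on their pads

ROBOT

A 7-joint arm with a two-finger parallel gripper is mounted at the origin on the work surface. World frame = base frame: x ahead of the robot, y to its left, z up, the work surface at z = 0. Lengths are in m, angles in degrees, forces in N, time in s.
With the tool pointing down it reaches from about 0.4 to 0.875 m from the base axis. Payload 6.5 kg.
Tool frame: the origin (TCP) lies between the finger pads; the fingertips stand 25 mm ahead of it and the grasp point (between the pads) lies 6 mm ahead of it; z points along the fingers, y is the line along which they close (so a half turn about z gives the same grasp; the last joint's range is limited). The gripper opens to 85 mm and grips with 20 to 120 N. Pads are 22 mm wide; open, the fingers measure 114 mm over their backs; the gripper's body (76 mm by 85 mm) begins 54 mm behind the grasp point. The pads swing forward as they close: fully open they stand 13 mm farther back than shut.
Start: joints at [-76.043, 30.733, -0.252, 88.115, 0.149, 61.152, -4.079], TCP at [0.198, 0.619, 0.256] pointing down, gripper open.
Joint ranges: [-154.64, 154.64], [-21.42, 123.67], [-72.66, 72.17], [13.99, 137.28], [-74.86, 254.86], [10.95, 109.41], [-158.01, 158.01]. Speed limits (degrees/s): [136.94, 136.94, 180, 180, 180, 180, 180].

INTERFACE

Orientations are given as a 3x3 rotation matrix whose columns are the frame's x, y, z axes.
In Python, from bench import manip, cams gives the robot as it stands. Calls block until the motion is done:
- manip.movep(position, orientation): joint-space move of the TCP to a pose.
- manip.line_to(position, velocity=0.15, orientation=None, guard=None): straight line of the TCP; orientation=None keeps the orientation; velocity is the mean speed in m/s. With guard (N) it stops when the force on the tool has changed by that much, and returns True; else False.
- manip.move_joints(angles): joint-space move.
- manip.gripper_to(opening, newtons=None): finger opening in m; newtons is the grip in N (None keeps the last); returns when the fingers have stopped.
- manip.dwell(seconds).
- manip.solve_ik(position, orientation): joint angles nearest the present ones, or None.
- cams.grab_frame(name): name is "scene" or "top"; returns a dict with "frame" (480x640x3 uint8, red, green, blue), "vfov" (degrees; the focal length in pixels is half the picture's height over the tangent of half this angle, whatever the lens; pixels are square), "cx", "cy" (the principal point, pixels), "world_to_cam" (4x4, takes a point from world to camera coordinates). Camera axes: x right, y up, looking along -z (the intrinsics and any distortion apply to the point x, -y, -z); pixel columns grow to the right and rows downward; lengths in m; the calibration is good to about 2 mm. A picture is of the moment at which its call begins. There is no depth.
A pose or a line that the arm cannot do raises manip.MotionError and nothing moves.
- manip.close_job(): hands the job in; it is judged then, once.
Readings, each from a call of its own:
- manip.get_clock(): time.
- manip.get_qpos(): joint angles.
- manip.get_qd(): joint speeds.
- manip.get_joint_efforts(): joint torques, N m.
- manip.get_position(): TCP position.
- manip.get_eef_rot(): TCP orientation.
- manip.get_wrist_force(): force on the tool from outside, world axes, zero at the start.
- manip.get_wrist_torque(): the same for the moment, N m.
- manip.get_grip_width(): finger opening in m.
- manip.get_grip_force(): force on a finger pad.
Only numpy, scipy, OpenCV 4.12 (cv2) and the standard library are available. Lean on these libraries where they do the work, as an engineer would, in place of code of your own. Each camera call takes 0.05 s, during which the arm holds its last target. There are 200 camera calls.

TASK

Set the grinder's parts out for reassembly. Stack the two disc springs flat on the arbor as they lie, hollows facing each other so that their rims meet: the brass one (hollow side up) first, then the blue one (hollow side down) on top; and lay the cup brush, the red clamp nut and the wrench each squarely on the painted silhouette of its own shape, upright and released, the wrench along its silhouette either way round. Leave the small pink grinding stone standing where it is.

Things in the scene. Friction and masses are not known exactly. Their poses are not given: they have to be found in the camera images.
- dish_spring: Brass-coloured conical spring washer (disc spring), outside diameter 52 mm, 14 mm high, lying hollow side up: a 31 mm wide foot ring at the bottom flares to an upright cylindrical rim, 52 mm across, from 6 to 14 mm above the underside. Round hole, 22 mm across at the foot. About 0.08 kg. Origin: centre of its underside (foot); z up along its axis. Loose; can be gripped across the rim.
- dome_spring: Blue conical spring washer of the same size, lying hollow side down: upright cylindrical rim, 52 mm across, from 0 to 8 mm above the underside, then a cone up to a 31 mm wide crown at 14 mm, with a round hole 22 mm across. About 0.08 kg. Origin: centre of its underside (rim); z up along its axis. Loose; can be gripped across the rim.
- cup_brush: Wire cup brush standing wires down: brass-coloured wire skirt 62 mm across and 18 mm high, black cup above it to 32 mm, and on top a steel hexagon 24 mm across flats (28 mm across corners) from 32 to 48 mm above the underside, with a flat facing its own +x and every 60 degrees. About 0.22 kg. Origin: centre of its underside; z up. Loose; grip the hexagon.
- clamp_nut: Round clamp nut: red flange 42 mm across and 6 mm thick, with a steel collar 28 mm across above it, from 6 to 18 mm above the underside. About 0.09 kg. Origin: centre of its underside; z up. Loose; grip the collar.
- wrench: Flat steel double open-ended wrench, 126 mm long, 7 mm thick, shaft 16 mm wide, both jaw ends alike, 32 mm wide. About 0.14 kg. Origin: centre of its underside; x along its length, z up. Loose; grip the shaft at mid-length.
- brush_pad: Dark square pad, 90 mm by 90 mm, 4 mm thick, with a yellow painted disc 64 mm across (silhouette of the cup brush). Fixed to the bench. Origin: centre of its underside, below the centre of the disc; top surface at 4 mm.
- nut_pad: Dark square pad, 75 mm by 75 mm, 4 mm thick, with a red painted disc 44 mm across (silhouette of the clamp nut). Fixed. Origin: centre of its underside, below the centre of the disc; top surface at 4 mm.
- wrench_pad: Dark pad, 136 mm by 50 mm, 4 mm thick, with an orange painted wrench silhouette 128 mm long. Fixed. Origin: centre of its underside, below the silhouette's centre; x along the silhouette's length; top surface at 4 mm.
- arbor: Upright arbor: grey round foot 84 mm across and 10 mm high, on it a steel seat 38 mm across with its flat top at 26 mm, and an aluminium post 17 mm in diameter from there up to 76 mm, its last 8 mm tapered to 9 mm. Fixed. Origin: centre of its underside, on the post's axis; z up. The first spring's foot rests on the seat at 26 mm, the second spring's rim on the first one's rim at 40 mm.
- stone: Small pink grinding stone, 20 mm across and 26 mm tall, standing among the parts, not to be moved. Origin: centre of its underside; z up.
There are look-alikes about, which are no part of the job. Several things look just like the dish_spring: the one meant starts farthest to the robot's left.

How it is judged (in metres and radians):
At the end, for the whole second after the job is handed in: Brass spring hollow up on the arbor seat (height 4 mm, axis 6 mm), blue spring hollow down on it (5 mm, 7 mm); brush, nut and wrench each on its own pad within 10 mm of the silhouette's centre, wrench along it to 0.2 rad either way; none tilted over 0.12 rad; all released and at rest (horizontal distance between dish_spring and arbor below 0.006 m and z of dish_spring in the frame of arbor between 0.022 and 0.03 m and angle between each of dish_spring, dome_spring, cup_brush, clamp_nut, wrench's own z axis and vertical below 0.12 rad and linear speed of each of dish_spring, dome_spring, cup_brush, clamp_nut, wrench below 0.02 m/s and horizontal distance between dome_spring and arbor below 0.007 m and z of dome_spring in the frame of arbor between 0.035 and 0.045 m and horizontal distance between cup_brush and brush_pad below 0.01 m and z of cup_brush in the frame of brush_pad between 0.001 and 0.008 m and horizontal distance between clamp_nut and nut_pad below 0.01 m and z of clamp_nut in the frame of nut_pad between 0.001 and 0.008 m and horizontal distance between wrench and wrench_pad below 0.01 m and z of wrench in the frame of wrench_pad between 0.001 and 0.008 m and angle between the x axis of wrench and the x axis of wrench_pad, either way round below 0.2 rad); the robot touches nothing.
It fails at once if the pink grinding stone is moved more than 30 mm or knocked over (distance of stone from where it was at the start of the episode above 0.03 m or angle between stone's own z axis and vertical above 0.5 rad).
It also fails if it takes over 128 s, if anything falls off the work surface, if the arm or the gripper's body presses on something with over 40 N, if the wrist force passes 120 N, or if a joint passes its speed limit or range.

## Working session

There is one attempt and no reset: what is moved stays moved. The work goes in short steps, each a Python script; the robot and the scene stay as the last script left them, time stands still between calls to the robot, and variables do not carry over. Pictures are saved under pics/ and viewed, at most 14 in all, crops included, and the job is handed in when it is done.

```bash
ls; mkdir -p pics; python3 - <<'E'
from bench import manip,cams
import cv2,numpy as np
for n in("scene","top"):
    f=cams.grab_frame(n); cv2.imwrite(f"pics/{n}0.png",f["frame"][:,:,::-1])
    print(n,{k:v for k,v in f.items() if k!="frame"})
print(manip.get_clock(),manip.get_eef_rot())
E
```

```text
pics
scene {'vfov': 44.95618564448155, 'cx': 315.0985488864317, 'cy': 244.21512953117715, 'world_to_cam': array([[ 0.87920073,  0.47644201,  0.00301418, -0.43068472],
       [-0.39684014,  0.72877732,  0.55803362,  0.18342447],
       [ 0.26367399, -0.49181971,  0.82981287, -1.276478  ],
       [ 0.        ,  0.        ,  0.        ,  1.        ]])}
top {'vfov': 51.32236644618327, 'cx': 318.39177653510393, 'cy': 234.48703179879726, 'world_to_cam': array([[-0.01843861, -0.99981725,  0.00504744, -0.00899176],
       [ 0.99093135, -0.01760224,  0.13321117, -0.51249702],
       [-0.13309798,  0.00745789,  0.99107482, -0.96779013],
       [ 0.        ,  0.        ,  0.        ,  1.        ]])}
0.1 [[-9.52410262e-01  3.04818899e-01 -3.61330257e-04]
 [ 3.04819091e-01  9.52409063e-01 -1.51632877e-03]
 [-1.18071456e-04 -1.55430744e-03 -9.99998785e-01]]
```

View pics/scene0.png

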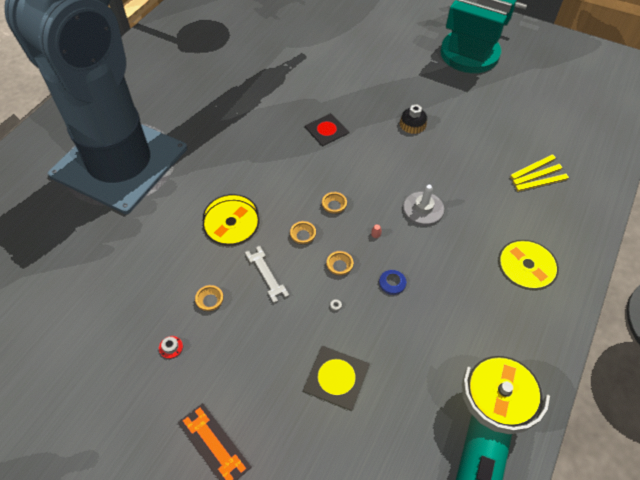

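View pics/top0.png

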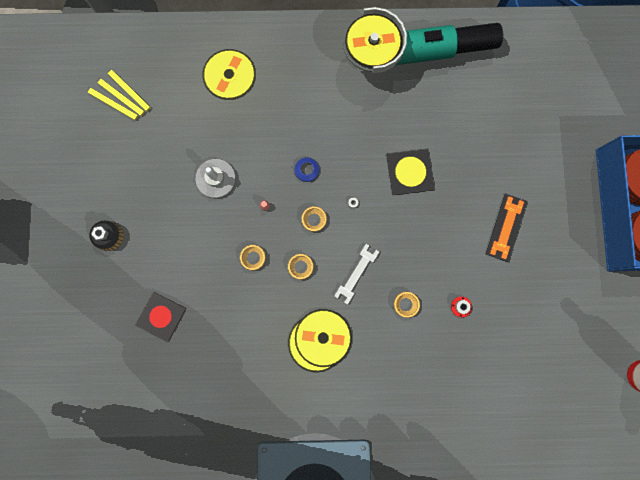

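```bash
cat > h.py <<'E'
import numpy as np,cv2
from bench import manip,cams
def grab(n):
    f=cams.grab_frame(n); f["hsv"]=cv2.cvtColor(f["frame"],cv2.COLOR_RGB2HSV); f["f"]=240/np.tan(np.radians(f["vfov"]/2)); return f
def cast(f,u,v,z):
    M=f["world_to_cam"]; R=M[:3,:3]; o=-R.T@M[:3,3]
    d=R.T@np.array([(u-f["cx"])/f["f"],-(v-f["cy"])/f["f"],-1]); return o+d*(z-o[2])/d[2]
def proj(f,p):
    c=f["world_to_cam"]@np.r_[p,1]; return np.array([f["cx"]+f["f"]*c[0]/-c[2],f["cy"]-f["f"]*c[1]/-c[2]])
R_={ 'brass':((12,110,90),(22,255,255)),'blue':((112,130,60),(125,255,255)),'red':((0,180,120),(4,255,255)),'yellow':((26,150,120),(32,255,255)),
 'orange':((8,200,180),(17,255,255)),'pink':((0,60,100),(10,170,255)),'white':((0,0,165),(179,40,255))}
def blobs(f,col,amin=20,amax=6000):
    m=cv2.inRange(f["hsv"],*R_[col]); out=[]
    for c in cv2.findContours(m,cv2.RETR_EXTERNAL,cv2.CHAIN_APPROX_NONE)[0]:
        h=cv2.convexHull(c); a=cv2.contourArea(h)
        if amin<a<amax and len(c)>5: out.append((cv2.fitEllipse(h if len(h)>5 else c),a,c))
    return out
E
python3 - <<'E'
from h import *
Z={'brass':.014,'blue':.005,'red':.005,'yellow':.004,'orange':.004,'pink':.02,'white':.007}
for n in("top","scene"):
    f=grab(n)
    for u,v in ((314,219),(307,158),(410,171),(160,317),(461,298),(507,225),(264,205),(360,270),(215,185)): print(f["hsv"][v,u],end=' ') if n=="top" else 0
    print(n)
    for k in Z:
        for e,a,c in blobs(f,k):
            p=cast(f,*e[0],Z[k]); 
            if 0.2<p[0]<.9 and abs(p[1])<.6: print(k,np.round(e[0],1),np.round(e[1],1),int(a),np.round(p[:2],4))
E
```

```text
[ 70   6 123] [114 171 142] [ 30 168 245] [  1 190 235] [  0 221 235] [ 13 194 245] [  6  88 249] [ 42   6 229] [60  8 92] top
brass [337.4 339.3] [11.  18.1] 117 [ 0.3038 -0.0523]
brass [308.7 335.6] [11.6 17. ] 119 [0.312  0.0046]
brass [406.5 304.2] [25.4 26.3] 509 [ 0.3704 -0.1929]
brass [300.2 266.2] [25.1 25.5] 483 [0.4508 0.0196]
brass [252.2 257.1] [25.  25.7] 489 [0.471 0.117]
brass [117.  242.4] [ 5.3 14.5] 45 [0.5059 0.3924]
brass [313.7 218.6] [24.8 25.1] 469 [ 0.5482 -0.0095]
brass [506.1 228.4] [21.3 82.9] 989 [ 0.5207 -0.4043]
brass [222.6  84.8] [ 9.9 15.9] 96 [0.8404 0.1797]
brass [234.9  61.9] [11.7 13.1] 93 [0.8917 0.1538]
blue [306.5 169.1] [23.4 23.8] 421 [0.6552 0.0039]
red [160.  316.3] [20.6 21.4] 334 [0.3553 0.3041]
red [461.2 306.6] [19.4 20.7] 266 [ 0.3635 -0.3054]
yellow [314.9 343.5] [51.  53.5] 933 [ 0.2955 -0.0075]
yellow [322.8 337.7] [53.4 54.4] 2247 [ 0.3068 -0.0234]
yellow [410.3 171.2] [29.6 30.7] 700 [ 0.6473 -0.2144]
yellow [112.3 103.3] [ 7.4 64.4] 302 [0.8071 0.4168]
yellow [120.1  96.3] [ 6.5 67.2] 285 [0.8225 0.4009]
yellow [128.1  89.2] [ 7.
[... 1544 characters left out ...]
5] 59 [ 0.3027 -0.0521]
orange [240.  211.5] [ 7.9 13.4] 61 [0.3103 0.0068]
pink [230.7 448. ] [ 9.8 16.4] 24 [ 0.5575 -0.4042]
pink [168.1 345.5] [17.4 23.8] 213 [ 0.3663 -0.3098]
pink [175.8 339.2] [ 5.8 15.2] 57 [ 0.3709 -0.2936]
pink [376.1 231. ] [10.  14.4] 105 [0.5809 0.0853]
white [169.  343.8] [13.1 15.3] 147 [ 0.3598 -0.3029]
white [335.6 303.7] [ 9.5 11.1] 75 [ 0.5822 -0.091 ]
white [266.8 274.1] [20.8 79.7] 938 [ 0.4376 -0.0971]
white [430.9 213.8] [13.8 28. ] 179 [0.6585 0.187 ]
white [407.8 206.8] [ 6.4 14.3] 57 [0.6096 0.181 ]
white [429.6 202. ] [11.2 18.4] 98 [0.6444 0.2145]
white [417.4 197. ] [ 9.4 12.7] 74 [0.617  0.2144]
white [415.7 108.1] [ 7.9 10.5] 56 [0.5096 0.4591]
```

```bash
python3 - <<'E'
import cv2,numpy as np
t=cv2.imread('pics/top0.png');s=cv2.imread('pics/scene0.png')
c=lambda im,u,v:cv2.resize(im[v-30:v+30,u-30:u+30],(300,300),interpolation=cv2.INTER_NEAREST)
cv2.imwrite('pics/c1.png',np.vstack([np.hstack([c(t,213,178),c(t,104,235)]),np.hstack([c(s,424,203),c(s,413,119)])]))
E
```

```text
(no output)
```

View pics/c1.png

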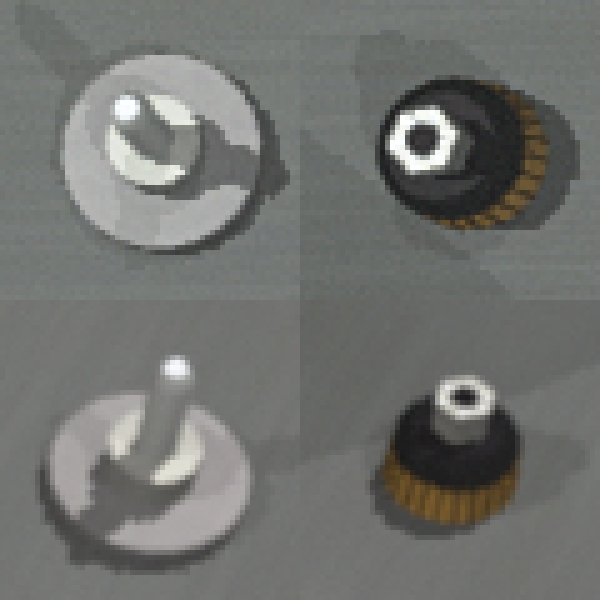

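```bash
python3 - <<'E'
from h import *
T,S=grab("top"),grab("scene")
pr=lambda n,p:print(n,np.round(p[:2],4))
pr('tip T',cast(T,207.7,169.1,.076));pr('tip S',cast(S,428.7,186.1,.076))
pr('foot T',cast(T,214.8,177.9,.01));pr('foot S',cast(S,423.5,205.5,.01))
pr('brush T',cast(T,98.4,232.6,.048));pr('brush S',cast(S,415.6,108.1,.048))
pr('nut T',cast(T,462.9,306.5,.018));pr('nut S',cast(S,169,343.8,.018));
for n,f,c,uv in(('T',T,'white',(356,273)),('S',S,'white',(267,274)),('T',T,'brass',(506,228)),('S',S,'orange',(213,443)),('T',T,'white',(98,232)),('S',S,'white',(415,108))):
    b=min(blobs(f,c),key=lambda b:np.hypot(b[0][0][0]-uv[0],b[0][0][1]-uv[1]))
    z=.048 if uv[0] in(98,415) else .007 if c=='white' else .004
    P=np.array([cast(f,*q,z)[:2] for q in b[2][:,0].astype(float)])*1000
    r=cv2.minAreaRect(P.astype(np.float32)); B=cv2.boxPoints(r); e=[B[1]-B[0],B[2]-B[1]]; e=max(e,key=np.linalg.norm)
    print(n,c,np.round(r[0],1),np.round(r[1],1),'ang',round(np.degrees(np.arctan2(e[1],e[0]))%180,1))
    if z==.048:
        ys,xs=np.where(cv2.inRange(f["hsv"],(0,0,150),(179,60,255))); k=np.hypot(xs-b[0][0][0],ys-b[0][0][1])<11
        Q=np.array([cast(f,x,y,z)[:2] for x,y in zip(xs[k],ys[k])]);w=f["hsv"][ys[k],xs[k],2].astype(float)
        Q-=(Q.max(0)+Q.min(0))/2; c6=((Q@[1,1j])**6).sum(); print('corner dir mod60',np.degrees(np.angle(c6))/6)
E
```

```text
tip T [0.6394 0.1959]
tip S [0.6383 0.1945]
foot T [0.6384 0.1953]
foot S [0.6374 0.1974]
brush T [0.5219 0.4162]
brush S [0.5215 0.4152]
nut T [ 0.3638 -0.3051]
nut S [ 0.3648 -0.3059]
T white [434.6 -94.2] [ 32.3 125.4] ang 147.2
S white [434.4 -94.5] [ 32.3 125.9] ang 147.2
T brass [ 525.2 -410. ] [ 34.6 127.8] ang 159.0
S orange [ 525.2 -409.1] [ 33.2 127.4] ang 159.0
T white [521.3 416.9] [24.  23.6] ang 2.2
corner dir mod60 -18.347150234406417
S white [523.  414.6] [23.1 22.5] ang 28.6
corner dir mod60 -16.985442248921952
```

```bash
cat >> h.py <<'E'
def Rz(a):
    c,s=np.cos(np.radians(a)),np.sin(np.radians(a)); return np.array([[-s,c,0],[c,s,0],[0,0,-1.]])
def pick_R(p,a):
    "of the two equivalent yaws, the one with the smaller last-joint travel"
    q0=np.array(manip.get_qpos()); best=None
    for b in(a,a+180):
        q=manip.solve_ik(p,Rz(b))
        if q is not None:
            d=np.abs(np.array(q)-q0).max()
            if best is None or d<best[0]: best=(d,b)
    return Rz(best[1])
def over(xy,a,z):
    p=[*xy,z]; manip.movep(p,pick_R(p,a))
def stat(s=''): print(s,'t',round(manip.get_clock(),1),'p',np.round(manip.get_position(),4),'w',round(manip.get_grip_width(),4),'gf',np.round(manip.get_grip_force(),1),'F',np.round(manip.get_wrist_force(),1))
E
python3 - <<'E'
from h import *
stat()
manip.gripper_to(.06,30)
over((.43,.42),72,.06);stat()
for w in(.06,.03,.018):
    manip.gripper_to(w); hit=manip.line_to([.43,.42,.012],.04,guard=4);stat(('touch',w,hit))
    manip.line_to([.43,.42,.05],.15)
stat()
E
```

```text
t 0.3 p [0.1981 0.6189 0.256 ] w 0.0853 gf 0.0 F [-0.3 -0.5  0.5]
 t 2.0 p [0.4292 0.4223 0.0608] w 0.0598 gf 0.0 F [-0.7  0.7 -0.1]
('touch', 0.06, True) t 3.2 p [0.4298 0.4198 0.02  ] w 0.0601 gf 4.0 F [-1.2 -1.2  8.3]
('touch', 0.03, True) t 4.6 p [0.4299 0.42   0.0246] w 0.0299 gf 4.6 F [-2.2 -1.6 10.2]
('touch', 0.018, True) t 5.8 p [0.43   0.42   0.0253] w 0.0177 gf 4.9 F [-1.6 -2.6 10.2]
 t 6.2 p [0.4304 0.4204 0.0503] w 0.0179 gf 0.0 F [ 0.5  0.4 -0.7]
```

```bash
cat >> h.py <<'E'
def pick(xy,a,ztcp,w0,N=40):
    manip.gripper_to(w0,N); over(xy,a,.14); manip.line_to([*xy,ztcp+.03],.2); manip.dwell(.3)
    print('hit',manip.line_to([*xy,ztcp],.06,guard=8)); manip.dwell(.2); stat('down')
    manip.gripper_to(0,N); stat('grip'); p=manip.get_position(); manip.line_to([*xy,.2],.2); stat('up'); return p
def place(xy,a,ztcp,w1,zc=.2,zs=.02):
    over(xy,a,zc); manip.line_to([*xy,ztcp+zs],.2); manip.dwell(.4); stat('above')
    print('hit',manip.line_to([*xy,ztcp-.002],.03,guard=6)); stat('down'); manip.dwell(.2)
    manip.gripper_to(w1); manip.dwell(.2); stat('open'); manip.line_to([*xy,max(zc,.14)],.2); stat('away')
E
python3 - <<'E'
from h import *
p=pick((.5218,.4157),72.3,.060,.036)
if manip.get_grip_width()>.02: place((.6473,-.2145),15,.064,.036)
E
```

```text
hit False
down t 8.6 p [0.5221 0.4159 0.0604] w 0.036 gf 0.0 F [ 0.3 -0.   0.1]
grip t 8.8 p [0.5222 0.4161 0.0607] w 0.0233 gf 40.3 F [-0.4  0.4  4.3]
up t 9.7 p [0.5208 0.4149 0.1983] w 0.0225 gf 39.6 F [-0.1 -0.5 -3.2]
above t 13.1 p [ 0.6476 -0.2145  0.0846] w 0.0231 gf 39.6 F [-0.1  0.3 -2.5]
hit True
down t 13.7 p [ 0.6469 -0.2143  0.0647] w 0.0229 gf 40.5 F [-0.6  0.5  5.4]
open t 14.4 p [ 0.6459 -0.2139  0.0635] w 0.0361 gf 0.0 F [0.6 0.5 0.4]
away t 15.3 p [ 0.6465 -0.214   0.1987] w 0.0363 gf 0.0 F [-0.8  1.  -0.4]
```

```bash
python3 - <<'E'
from h import *
pick((.3643,-.3055),-5,.0325,.040)
if manip.get_grip_width()>.02: place((.3553,.303),75,.0365,.040)
pick((.4345,-.0944),57.2,.027,.030)
if manip.get_grip_width()>.01: place((.5252,-.4095),69,.031,.030)
E
```

```text
hit False
down t 18.3 p [ 0.3645 -0.3057  0.0328] w 0.0403 gf 0.0 F [-0.6 -0.6  1.2]
grip t 18.6 p [ 0.3645 -0.3056  0.033 ] w 0.0259 gf 39.0 F [-1.2  0.8  4.7]
up t 19.6 p [ 0.3638 -0.3049  0.1991] w 0.0257 gf 39.4 F [ 0.  -0.4 -1.4]
above t 23.0 p [0.3555 0.3032 0.0569] w 0.0261 gf 39.4 F [ 0.5  0.  -0.8]
hit True
down t 23.6 p [0.3551 0.3028 0.037 ] w 0.0257 gf 40.1 F [ 0.2 -0.6  6.2]
open t 24.3 p [0.3547 0.3025 0.0367] w 0.0403 gf 0.0 F [ 0.3 -0.1  0. ]
away t 25.3 p [0.3548 0.3025 0.1991] w 0.0396 gf 0.0 F [-0.3 -0.4  0.3]
hit False
down t 28.8 p [ 0.4347 -0.0944  0.0272] w 0.0295 gf 0.0 F [-0.9 -0.2  0.1]
grip t 29.1 p [ 0.4347 -0.0944  0.0274] w 0.0142 gf 39.2 F [-0.9  0.3  5.7]
up t 30.1 p [ 0.4337 -0.0942  0.1991] w 0.0144 gf 39.0 F [-0.5  0.4 -2. ]
above t 32.6 p [ 0.5254 -0.4096  0.0515] w 0.0141 gf 39.1 F [ 0.8  1.3 -1.4]
hit True
down t 33.2 p [ 0.5249 -0.4093  0.0315] w 0.0144 gf 39.9 F [-1.3  0.2  6.7]
open t 34.0 p [ 0.5242 -0.4086  0.0306] w 0.0297 gf 0.0 F [-0.3 -0.1 -0.1]
away t 35.0 p [ 0.5246 -0.4088  0.1987] w 0.0301 gf 0.0 F [-0.4 -0.5  0.4]
```

```bash
python3 - <<'E'
from h import *
pick((.4715,.1155),90,.0255,.064)
xy=(.6385,.1955)
over(xy,90,.2); manip.line_to([*xy,.1215],.15); manip.dwell(.4); stat('above')
f=grab("scene"); cv2.imwrite("pics/s2.png",f["frame"][120:300,300:540,::-1].repeat(3,0).repeat(3,1))
print(manip.line_to([*xy,.0495],.03,guard=8)); stat('down')
E
```

```text
hit False
down t 39.0 p [0.4718 0.1156 0.0258] w 0.0639 gf 0.0 F [-0.5  0.   0.3]
grip t 39.3 p [0.4718 0.1155 0.0262] w 0.0499 gf 40.1 F [-1.8 -0.1  7.6]
up t 40.3 p [0.4707 0.1153 0.199 ] w 0.0499 gf 41.5 F [-0.9  0.7 -0. ]
above t 42.2 p [0.6387 0.1956 0.1219] w 0.0503 gf 41.5 F [-0.8  0.2 -0. ]
True
down t 44.3 p [0.6385 0.1955 0.0523] w 0.0497 gf 42.0 F [-1.4 -0.5  5.5]
```

View pics/s2.png

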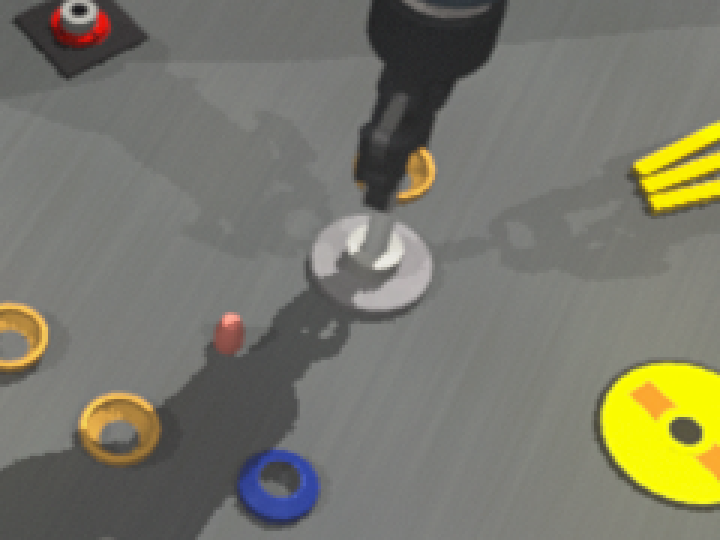

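The spring is held level above the post and the nut sits on its red disc. The spring then went down to seat height.

```bash
python3 - <<'E'
from h import *
xy=(.6385,.1955)
manip.gripper_to(.066); manip.dwell(.2); manip.line_to([*xy,.2],.2)
over((.655,.004),90,.16)
f=grab("scene");cv2.imwrite("pics/s3.png",f["frame"][:,:,::-1])
for e,a,c in blobs(f,'brass'): 
    if np.hypot(e[0][0]-424,e[0][1]-200)<25: print(e,a,cast(f,*e[0],.04))
for e,a,c in blobs(f,'blue'): print(np.round(cast(f,*e[0],.005),4))
stat()
E
```

```text
[0.6545 0.004  0.005 ]
 t 46.6 p [0.6551 0.0071 0.1598] w 0.066 gf 0.0 F [-0.7  0.5 -0.6]
```

View pics/s3.png

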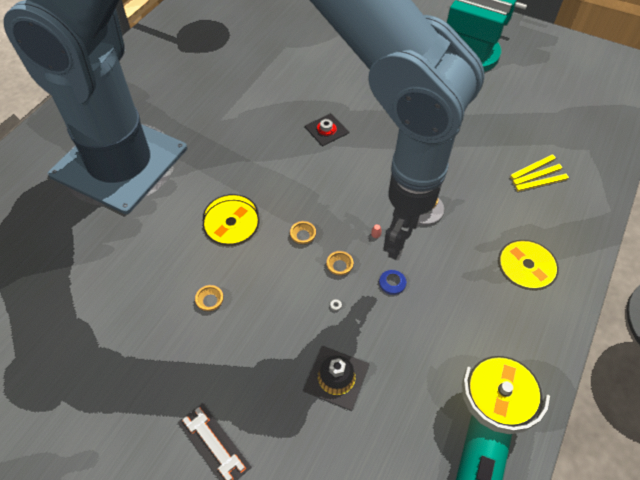

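The nut, brush and wrench lie on their silhouettes; the arbor is hidden by the arm, so I'll grasp the dome and look from above.

```bash
python3 - <<'E'
from h import *
pick((.655,.004),90,.0235,.064)
over((.5,-.12),90,.22); manip.dwell(.3)
for n,(u,v) in(("top",(213,178)),("scene",(424,203))):
    f=grab(n); c=f["frame"][v-40:v+40,u-40:u+40,::-1]; cv2.imwrite(f"pics/{n}4.png",c)
    for e,a,_ in blobs(f,'brass'):
        if np.hypot(e[0][0]-u,e[0][1]-v)<25: print(n,e,a,np.round(cast(f,*e[0],.04),4))
a,b=[cv2.resize(cv2.imread(f"pics/{n}4.png"),(400,400),interpolation=0) for n in("top","scene")]
cv2.imwrite("pics/c4.png",np.hstack([a,b]))
stat()
E
```

```text
hit False
down t 48.8 p [0.6553 0.004  0.0239] w 0.0639 gf 0.0 F [ 0.1 -0.   0. ]
grip t 49.1 p [0.6554 0.004  0.0244] w 0.0493 gf 40.9 F [-2.2 -0.3  5.1]
up t 50.1 p [0.654  0.004  0.1986] w 0.0491 gf 41.4 F [-0.1 -0.5 -1.2]
top ((212.5876922607422, 174.88523864746094), (24.507543563842773, 24.97014617919922), 103.20001220703125) 469.5 [0.637  0.1937 0.04  ]
scene ((424.8104248046875, 198.4965057373047), (21.2653865814209, 25.453433990478516), 102.29247283935547) 406.5 [0.6376 0.1913 0.04  ]
 t 51.3 p [ 0.5004 -0.1196  0.2198] w 0.0493 gf 41.5 F [-0.4  1.1 -0.7]
```

View pics/c4.png

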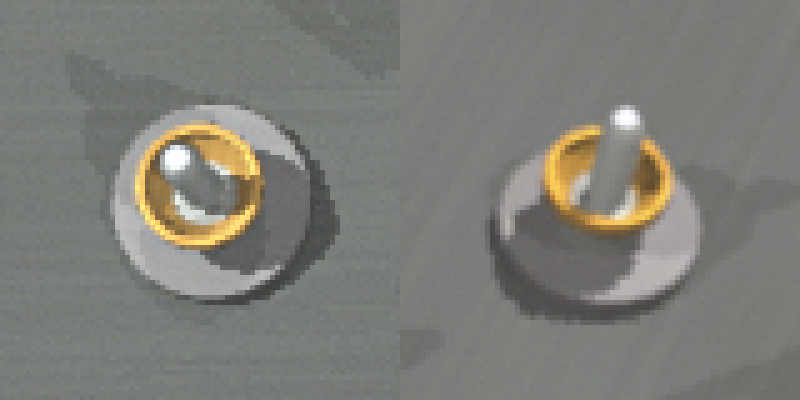

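The brass spring sits flat on the seat around the post, within about 3 mm of the axis. Now the dome.

```bash
python3 - <<'E'
from h import *
xy=(.6385,.195)
over(xy,90,.2); manip.line_to([*xy,.125],.15); manip.dwell(.4); stat('above')
print(manip.line_to([*xy,.062],.03,guard=8)); stat('down')
z=manip.get_position()[2]
if .061<z<.067:
    manip.dwell(.2); manip.gripper_to(.066); manip.dwell(.2); manip.line_to([*xy,.2],.2)
    over((.45,-.05),90,.25); manip.dwell(.3)
    ims=[]
    for n,(u,v) in(("top",(213,178)),("scene",(424,203))):
        f=grab(n); cv2.imwrite(f"pics/{n}5.png",f["frame"][:,:,::-1]); ims.append(cv2.resize(f["frame"][v-40:v+40,u-40:u+40,::-1],(400,400),interpolation=0))
        for k,zz in(('blue',.044),('white',.048),('white',.022),('white',.011),('pink',.02)):
            for e,a,_ in blobs(f,k):
                print(n,k,zz,int(a),np.round(e[0],1),np.round(cast(f,*e[0],zz)[:2],4))if a<1200 else 0
    cv2.imwrite("pics/c5.png",np.hstack(ims))
stat()
E
```

```text
above t 53.7 p [0.6387 0.1951 0.1255] w 0.0494 gf 41.5 F [-0.3  0.9 -0.3]
True
down t 55.5 p [0.6385 0.195  0.0642] w 0.0492 gf 42.0 F [-1.6 -0.   5.6]
top blue 0.044 442 [211.6 173.5] [0.6389 0.1949]
top white 0.048 32 [636.4 372.1] [ 0.2339 -0.6218]
top white 0.048 124 [158.5 316.9] [0.3553 0.2938]
top white 0.048 943 [507.9 227.5] [ 0.5177 -0.3948]
top white 0.048 110 [414.8 165.2] [ 0.648  -0.2153]
top white 0.048 1057 [214.7 177.7] [0.6291 0.1877]
top white 0.048 32 [374.4  36.4] [ 0.9261 -0.1429]
top white 0.048 187 [ 6.2 10.5] [0.9961 0.628 ]
top white 0.022 32 [636.4 372.1] [ 0.2301 -0.638 ]
top white 0.022 124 [158.5 316.9] [0.3546 0.3019]
top white 0.022 943 [507.9 227.5] [ 0.5213 -0.405 ]
top white 0.022 110 [414.8 165.2] [ 0.6552 -0.2208]
top white 0.022 1057 [214.7 177.7] [0.6358 0.193 ]
top white 0.022 32 [374.4  36.4] [ 0.9407 -0.1464]
top white 0.022 187 [ 6.2 10.5] [1.0125 0.645 ]
top white 0.011 32 [636.4 372.1] [ 0.2284 -0.6449]
top white 0.011 124 [158.5 316.9] [0.3544 0.3053]
top white 0.011 943 [507.9 227.5] [ 0.5229 -0.4093]
top white 0.011 110 [414.8 165.2] [ 
[... 3708 characters left out ...]
-0.2958  0.0424]
scene white 0.011 82 [42.1 77.3] [-0.3303  0.1179]
scene white 0.011 188 [35.3 90.6] [-0.3109  0.0744]
scene white 0.011 794 [14.1 82.6] [-0.3758  0.071 ]
scene white 0.011 212 [ 9.9 55.9] [-0.4577  0.1397]
scene white 0.011 49 [ 3.  42.8] [-0.5109  0.1693]
scene white 0.011 25 [ 3.9 30.9] [-0.5449  0.2064]
scene white 0.011 32 [6.9 9.2] [-0.607   0.2792]
scene white 0.011 65 [480.6   5.5] [0.5097 0.9099]
scene pink 0.02 54 [233.3 472.8] [ 0.5814 -0.4335]
scene pink 0.02 38 [238.7 465.1] [ 0.5825 -0.42  ]
scene pink 0.02 140 [211.9 427.7] [ 0.5135 -0.3918]
scene pink 0.02 105 [376.1 231. ] [0.5809 0.0853]
 t 58.7 p [ 0.4502 -0.0497  0.2499] w 0.0663 gf 0.0 F [-0.7  0.3  0.3]
```

View pics/c5.png

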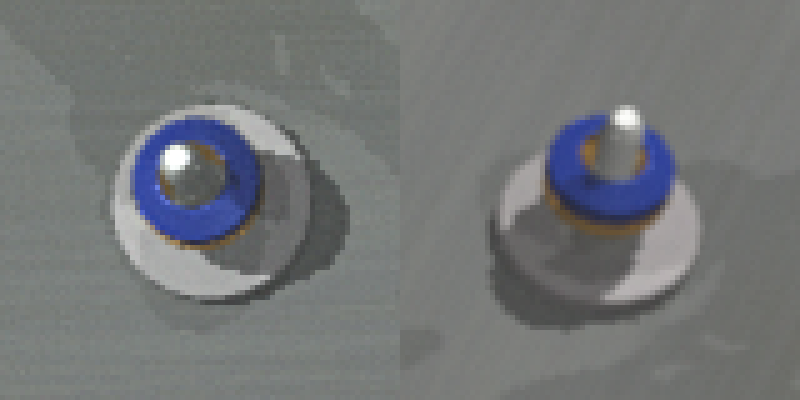

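View pics/top5.png

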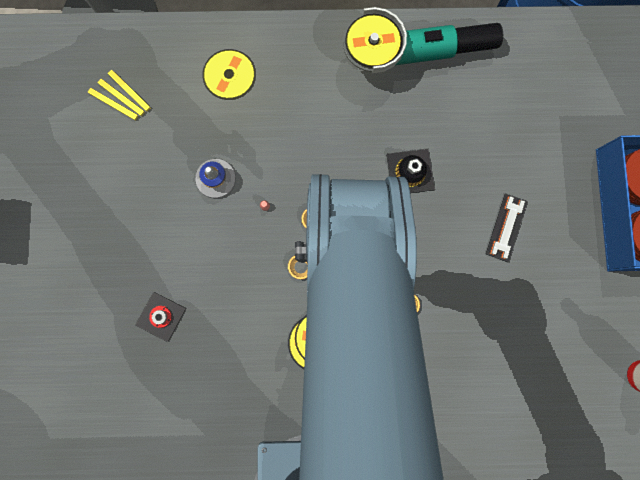

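Both springs are stacked flat on the arbor. The brush, nut and wrench measure within about 3 mm of their silhouette centres, and the stone has not moved.

```bash
python3 -c "
from bench import manip
print(manip.close_job(),manip.get_clock())"
```

```text
the job is handed in; nothing more can be done
the job is handed in; nothing more can be done
```

The job was handed in at about 59 s of the 128 s allowed, though no verdict came back: the springs are stacked on the arbor, the brush, nut and wrench lie on their silhouettes, and the stone has not moved.

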